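# Clear a jammed sample jar from the spectrometer's jar feeder

## Task

A sample jar has tipped up on end in the feeder's chute and jams against the height bar. Stop the feeder by pulling the black push-pull knob out to its detent; while it is stopped, lift the jammed jar out and set it down gently, standing upright in the steel tray, so that the two lying jars roll down to the end stop. Then push the knob fully home to restart the feeder, and leave the white bowl where it is.

Things in the scene. Friction and masses are not known exactly. Their poses are not given: they have to be found in the camera images.
- console: Beige control post, fixed, 145 x 140 mm, 253 mm high. Origin: centre of its underside; z up. Its panel's normal leans 40 degrees from vertical towards the post's -x; the panel's centre is 100 mm above the origin. A grey hood, 70 mm wide, reaches from the back over the knob to x = -30 mm, underside 235 mm up: it bars the way from straight above, so come in along the knob's axis.
- knob_head (a point): Centre of the black round knob head, 44 mm in diameter and 26 mm long, on a 20 mm thick steel stem; it moves with the knob. Its z axis is the knob's axis, pointing out of the panel (the way to pull). With the knob home this point is 31 mm off the panel (18 mm of stem below the head).
- knob (a joint): Travel of the push-pull knob, m: 0 = home (feeder runs), 0.030 = fully out at its detent (feeder stopped). A spring detent holds it at both ends: it resists with about 6 N until half-way (0.015), then snaps on to the other end. It starts home.
- feeder: Aluminium jar feeder, fixed. Origin: centre of its underside; z up. Its chute, 270 mm long, runs along x and slopes down 15 degrees towards -x. The floor is 103 mm wide between 25 mm high rails and ends at a 33 mm high end stop, whose inner face meets the floor at x = -120, z = 45 mm.
- bar (a point): Centre of the dark height bar that crosses the chute, 12 mm wide (along the slope) and 12 mm thick, 127 mm long, 64 mm up the slope from the end stop; its underside is 47 mm above the chute floor: lying jars pass under it, a standing jar does not. Axes as the feeder's.
- jar_up_c (a point): Centre of the jammed jar: amber, white cap, a plain cylinder 40 mm in diameter, 95 mm long, about 150 g. z axis: along the jar, towards the cap. It starts standing square on the chute floor (so it leans 15 degrees), against the uphill side of the height bar, within 20 mm of the chute's middle line. From 60 mm above the floor upwards it is free on all sides.
- jar_1_c (a point): Centre of the first jar waiting behind the jammed one: same jar, lying across the chute and touching the jammed jar. Once freed it rolls down by itself until it lies against the end stop (then its centre is at about x = -106, z = 70 mm in the feeder's frame).
- jar_2_c (a point): Centre of the second waiting jar, same kind, lying behind the first. It ends behind the first one, under the height bar (centre about x = -67, z = 80 mm in the feeder's frame).
- tray: Square steel tray, 130 x 130 mm outside, 25 mm high, walls and floor 4 mm thick, fixed. Origin: centre of its underside. It stands to the robot's right; its place and the bowl's may be swapped.
- bowl: White ceramic bowl, 100 mm wide, 45 mm high; origin at the centre of its underside. To be left alone.

How it is judged:
On the way, in this order (a step that is already met when the one before it is completed fails the run):
1. the knob is pulled out to its detent (value of joint knob above 0.026 m), for 0.3 s.
2. with the feeder stopped, the jammed jar stands in the tray, let go, and both lying jars have rolled down to the end stop (value of joint knob above 0.026 m and x of jar_up_c in the frame of tray between -0.05 and 0.05 m and y of jar_up_c in the frame of tray between -0.05 and 0.05 m and z of jar_up_c in the frame of tray below 0.06 m and angle between jar_up_c's own z axis and vertical below 0.15 rad and contact force between the fingers and jar_up below 0.1 N and x of jar_1_c in the frame of feeder below -0.094 m and z of jar_1_c in the frame of feeder between 0.05 and 0.085 m and x of jar_2_c in the frame of feeder below -0.05 m and z of jar_2_c in the frame of feeder between 0.06 and 0.1 m), for 0.3 s.
At the end, for the whole second after the job is handed in: The knob is home (within 3 mm); the jar that was jammed stands upright (within 8 degrees), at rest and released, on the floor of the tray; the two other jars lie in the chute, the first against the end stop and the second behind it (within about 15 mm) (value of joint knob below 0.003 m and x of jar_up_c in the frame of tray between -0.05 and 0.05 m and y of jar_up_c in the frame of tray between -0.05 and 0.05 m and z of jar_up_c in the frame of tray below 0.06 m and angle between jar_up_c's own z axis and vertical below 0.15 rad and contact force between the fingers and jar_up below 0.1 N and linear speed of jar_up below 0.02 m/s and x of jar_1_c in the frame of feeder below -0.094 m and z of jar_1_c in the frame of feeder between 0.05 and 0.085 m and x of jar_2_c in the frame of feeder below -0.05 m and z of jar_2_c in the frame of feeder between 0.06 and 0.1 m); the robot touches nothing.
It fails at once if the jammed jar is handled while the feeder runs (knob not out) (value of joint knob below 0.015 m and contact force between the fingers and jar_up above 1 N).
It fails at once if the jar is slammed into the tray (over 60 N) (contact force between jar_up and tray above 60 N).
It fails at once if the jar is dropped: it falls freely by more than about 13 mm (contact force between the fingers and jar_up below 0.1 N and linear speed of jar_up above 0.5 m/s).
It fails at once if the bowl is moved by more than 30 mm or tipped (distance of bowl from where it was at the start of the episode above 0.03 m or angle between bowl's own z axis and vertical above 0.3 rad).
It also fails if it takes over 67 s, if anything falls off the work surface, if the arm or the gripper's body presses on something with over 40 N, if the wrist force passes 120 N, or if a joint passes its speed limit or range.

## Robot

A 7-joint arm with a two-finger parallel gripper is mounted at the origin on the work surface. World frame = base frame: x ahead of the robot, y to its left, z up, the work surface at z = 0. Lengths are in m, angles in rad, forces in N, time in s.
With the tool pointing down it reaches from about 0.425 to 0.95 m from the base axis. Payload 4.7 kg.
Tool frame: the origin (TCP) lies on the centre line of the jaws, within the pads' length; the fingertips stand robot.nose_length ahead of it and the grasp point (between the pads) lies 8 mm behind it (robot.nose_length is the distance from the TCP to the fingertips, in m); z points along the fingers, x is the direction in which the jaws open and shut, and the axes are right-handed (so a half turn about z gives the same grasp; the last joint's range is limited). The gripper opens to 85 mm and grips with 20 to 120 N. Pads are 22 mm wide; open, the fingers measure 114 mm over their backs; the gripper's body (76 mm by 85 mm) begins 54 mm behind the grasp point. The pads swing forward as they close: fully open they stand 13 mm farther back than shut.
Start: joints at [-1.141, 0.469, -0.049, 1.532, 0.024, 1.141, -0.082], TCP at [0.299, 0.605, 0.242] pointing down, gripper open.
Joint ranges: [-2.59, 2.59], [-0.33, 1.99], [-1.39, 1.29], [0.1, 2.45], [-1.04, 4.18], [0.21, 1.99], [-2.66, 2.66]. Speed limits (rad/s): [2.57, 2.57, 3.14, 3.14, 3.14, 3.14, 3.14].

## Interface

Orientations are given as [roll, pitch, yaw] about the fixed x, y, z axes, in that order (R = Rz(yaw) Ry(pitch) Rx(roll)).
In Python, from plant import robot gives the robot as it stands. Calls block until the motion is done:
- robot.goto(position, orientation): joint-space move of the TCP to a pose.
- robot.move_straight(position, vel=0.15, attitude=None, contact_N=None): straight line of the TCP; attitude=None keeps the orientation; vel is the mean speed in m/s. With contact_N (N) it stops when the force on the tool has changed by that much, and returns True; else False.
- robot.move_joints(angles): joint-space move.
- robot.grip(opening, strength=None): opening from 0.0 (shut) to 1.0 (fully open); strength is the grip in N (None keeps the last); returns when the fingers have stopped.
- robot.sleep(seconds).
- robot.inverse_kinematics(position, orientation): joint angles nearest the present ones, or None.
- robot.sense(): the state.
- robot.grab_frame(name): name is "scene" or "top"; returns a dict with "image" (480x640x3 uint8, red, green, blue), "range_z" (480x640 float32, m along the optical axis (not along the pixel's ray), 0 where there is no reading), "fx", "fy", "cx", "cy" (pixels), "dist_coeffs" ([k1, k2, p1, p2, k3] as OpenCV has them; the pictures are not rectified), "R" (3x3) and "t" (3): a world point X has camera coordinates R X + t. Camera axes: x right, y down, z forward; pixel columns grow to the right and rows downward; lengths in m; the calibration is good to about 2 mm. A picture is of the moment at which its call begins.
A pose or a line that the arm cannot do raises robot.IKError and nothing moves.
- robot.close_job(): hands the job in, once; it reports no verdict.
The state is a dict: "t": time; "joint_pos": joint angles; "joint_velocities": joint speeds; "effort": joint torques, N m; "tcp_pos": TCP position; "tcp_rot": TCP orientation; "wrist_force": force on the tool from outside, world axes, zero at the start; "torque": the same for the moment, N m; "opening": opening from 0.0 (shut) to 1.0 (fully open).
Only numpy, scipy, OpenCV 4.12 (cv2) and the standard library are available. Lean on these libraries where they do the work, as an engineer would, in place of code of your own. Each camera call takes 0.05 s, during which the arm holds its last target. There are 200 camera calls.

## Working session

There is one attempt and no reset: what is moved stays moved. The work goes in short steps, each a Python script; the robot and the scene stay as the last script left them, time stands still between calls to the robot, and variables do not carry over. Pictures are saved under pics/ and viewed, on a budget of 10 in all, crops included, one or two more only if the job needs it, and the job is handed in when it is done.

```bash
mkdir -p pics; ls; python3 - <<'E'
from plant import robot
import cv2, numpy as np, pickle
s=robot.sense(); print(s, robot.nose_length)
for n in ("scene","top"):
    f=robot.grab_frame(n); pickle.dump(f,open(f"{n}0.pkl","wb"))
    cv2.imwrite(f"pics/{n}0.png",f["image"][:,:,::-1])
    print(n,f["fx"],f["fy"],f["cx"],f["cy"],f["dist_coeffs"],-np.array(f["R"]).T@f["t"],f["R"], (f["range_z"]>0).mean())
E
```

```text
pics
{'t': 0.0, 'joint_pos': array([-1.14086081,  0.46942409, -0.04857376,  1.53369959,  0.02409359,
        1.14098789, -0.08230333]), 'joint_velocities': array([-0.00095401,  0.00134091, -0.00013356, -0.00021491, -0.0001882 ,
       -0.00152466,  0.00038118]), 'effort': array([ 7.37578939e-04, -5.10312760e+01, -4.61650605e-02, -2.37711364e+01,
        1.07142865e-02,  7.72662868e-03, -2.00182228e-05]), 'tcp_pos': array([0.29871063, 0.60467944, 0.24127063]), 'tcp_rot': array([3.14151777e+00, 1.93215207e-03, 1.11196758e+00]), 'wrist_force': array([0.11726375, 0.55840405, 0.30202332]), 'torque': array([-0.04996724, -0.00341219, -0.00478685]), 'opening': 0.9974619334067298} 0.011
scene 444.84533120277314 444.84533120277314 319.1712995750491 240.53346574884898 [-0.04410909  0.          0.          0.          0.        ] [ 0.91695273 -0.23000704  0.79154238] [[ 0.50416251  0.86356083  0.00910265]
 [ 0.72083001 -0.4149819  -0.55515234]
 [-0.47563038  0.28644846 -0.83169888]] 0.9960026041666666
top 559.4731329770553 559.4731329770553 321.6757586610018 236.85748185338045 [-0.13592997  0.          0.          0.          0.        ] [0.45672652 0.0121479  0.99099832] [[-0.01797922 -0.99978243 -0.01057513]
 [-0.99620289  0.01881398 -0.08500496]
 [ 0.08518543  0.00900666 -0.99632441]] 0.99599609375
```

View pics/scene0.png

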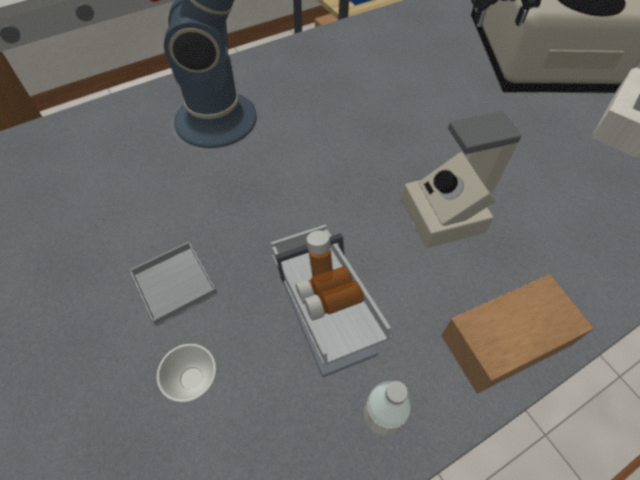

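View pics/top0.png

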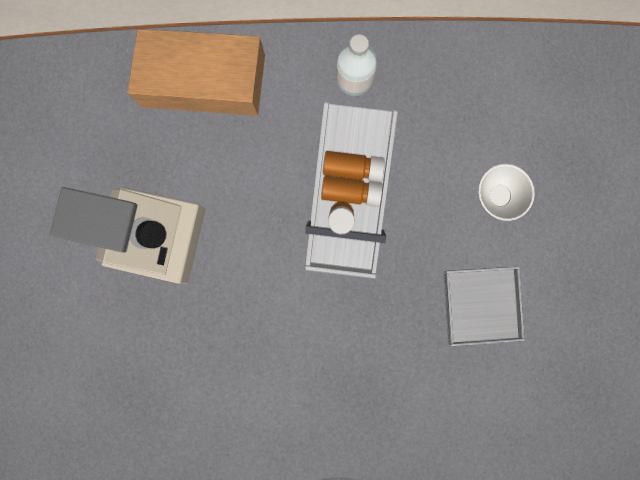

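Scene view: the console sits at upper right with its knob at about (446,182), the feeder is mid-picture with the standing jar's cap at (318,243), the tray is at (172,282) and the bowl at (187,372). Top view: knob head at (151,233), hood at (93,218), cap at (342,219), bar along row ~232, tray centre (485,307), bowl (507,192).

```bash
cat > h.py <<'E'
import numpy as np, cv2, pickle
def cam(f): return np.array([[f["fx"],0,f["cx"]],[0,f["fy"],f["cy"]],[0,0,1.]]),np.array(f["dist_coeffs"])
def rays(f,uv):
    K,d=cam(f); p=cv2.undistortPoints(np.asarray(uv,float).reshape(-1,1,2),K,d).reshape(-1,2)
    return np.c_[p,np.ones(len(p))]
def onplane(f,uv,z):
    R=np.array(f["R"]); c=-R.T@f["t"]; w=rays(f,uv)@R
    return c+w*((z-c[2])/w[:,2])[:,None]
def cloud(f):
    v,u=np.mgrid[:480,:640]; r=rays(f,np.c_[u.ravel(),v.ravel()])
    P=(r*f["range_z"].reshape(-1,1)-np.array(f["t"]))@np.array(f["R"])
    return P.reshape(480,640,3)
def rect(P): # footprint of points: centre, sizes, angle
    (c,s,a)=cv2.minAreaRect((P[:,:2]*1000).astype(np.float32)); return np.round(c,1),np.round(s,1),round(a,2)
E
python3 - <<'E'
from h import *
f=pickle.load(open("top0.pkl","rb")); g=pickle.load(open("scene0.pkl","rb"))
for n,F in (("top",f),("scene",g)):
    P=cloud(F); hsv=cv2.cvtColor(F["image"],cv2.COLOR_RGB2HSV); V=hsv[...,2];S=hsv[...,1]
    def sub(x0,x1,y0,y1,z0,z1,m=True): return (P[...,0]>x0)&(P[...,0]<x1)&(P[...,1]>y0)&(P[...,1]<y1)&(P[...,2]>z0)&(P[...,2]<z1)&m
    print(n,"table z",np.median(P[sub(.3,.4,-.1,.1,-.05,.05)][:,2]))
    h=P[sub(.35,.6,.2,.55,.245,.262)]; print("hood top",len(h),rect(h),h[:,2].mean())
    k=sub(.35,.6,.2,.5,.08,.2,V<45); q=P[k]; print("black",len(q),q.mean(0),q.min(0),q.max(0),np.argwhere(k).mean(0))
    w=sub(.4,.6,-.1,.1,.12,.25,(S<60)&(V>150)); q=P[w]; print("cap",len(q),q.mean(0),q.min(0),q.max(0))
    b=sub(.35,.6,-.15,.12,.07,.2,(V<75)); q=P[b]; print("bar",len(q),rect(q),q[:,2].mean(),q[:,2].min(),q[:,2].max())
    for nm,(a,c) in dict(tray=(.2,.43),bowl=(.44,.7)).items():
        q=P[sub(a,c,-.45,-.15,.016,.06)]; print(nm,len(q),rect(q),q[:,2].max())
    am=P[sub(.4,.8,-.15,.12,.03,.25,(S>150))]; print("amber",len(am),am.min(0),am.max(0))
E
```

```text
top table z -9.467214717574172e-05
hood top 3877 (array([551.3, 333.9]), array([111.9,  70.4]), 76.36) 0.2530212936001242
black 628 [0.53940459 0.28732717 0.13496899] [0.50458408 0.26861166 0.08046113] [0.56110792 0.31141199 0.14880282] [234.02070064 150.34872611]
cap 525 [ 0.55179068 -0.0093275   0.15999227] [ 0.53318497 -0.02767677  0.12025998] [0.5702858  0.00982921 0.16688238]
bar 69 (array([546.5, -18.2]), array([125.2,  14.2]), 81.87) 0.11036833469787057 0.07117723879169861 0.1221135575506267
tray 517 (array([ 389.9, -261.4]), array([ 82.6, 131.3]), 1.83) 0.03024715392206419
bowl 1808 (array([ 546.2, -272.7]), array([134.9, 233.2]), 80.35) 0.050200589644239534
amber 2157 [ 0.57318767 -0.05732853  0.08464471] [0.6687732  0.01852405 0.13529412]
scene table z 0.0015276339493887625
hood top 1873 (array([549.8, 331.6]), array([112.3,  73.6]), 76.32) 0.2536029238125609
black 367 [0.54398407 0.28164178 0.13333452] [0.50160834 0.26381087 0.08019716] [0.56115177 0.30313314 0.14903203] [181.69209809 445.16621253]
cap 254 [ 0.54979524 -0.01197047  0.16137207] [ 0.53219117 -0.03022283  0.15587404] [0.56813481 0.00714163 0.16697115]
bar 324 (array([556.7, -23.1]), array([126.2,  49.2]), 81.67) 0.11172321865179063 0.07123419766738405 0.15415515353228848
tray 438 (array([ 388.6, -264.1]), array([ 84.7, 131. ]), 1.31) 0.030292111886286936
bowl 2046 (array([ 545.8, -275.4]), array([133.6, 232.2]), 80.78) 0.049627643889719825
amber 1809 [ 0.55542912 -0.05893273  0.0874458 ] [0.66901291 0.01376551 0.14027637]
```

```bash
python3 - <<'E'
from h import *
f=pickle.load(open("top0.pkl","rb")); g=pickle.load(open("scene0.pkl","rb"))
r=np.deg2rad
yc=r(76.34); cx=np.array([np.cos(yc),np.sin(yc),0]); n=-np.sin(r(40))*cx+np.array([0,0,np.cos(r(40))])
cy=np.cross([0,0,1],cx); t=np.cross(cy,n)
yf=r(-8.2); fx=np.array([np.cos(yf),np.sin(yf),0]); a=-np.sin(r(15))*fx+np.array([0,0,np.cos(r(15))])
fy=np.cross([0,0,1],fx); ta=np.cross(fy,a)
for name,F in (("top",f),("scene",g)):
    P=cloud(F); hsv=cv2.cvtColor(F["image"],cv2.COLOR_RGB2HSV); V=hsv[...,2];S=hsv[...,1]
    def sub(x0,x1,y0,y1,z0,z1,m=True): return (P[...,0]>x0)&(P[...,0]<x1)&(P[...,1]>y0)&(P[...,1]<y1)&(P[...,2]>z0)&(P[...,2]<z1)&m
    k=P[sub(.35,.6,.2,.5,.105,.2,V<45)]; d=k@n; print(name,"head face d spread",np.percentile(d,[5,25,50,75,90,98])*1000)
    q=k[abs(d-np.median(d[d>np.percentile(d,40)]))<.002]; U=q@np.c_[cy,t]; (c,R)=cv2.minEnclosingCircle((U*1000).astype(np.float32))
    face=c[0]/1000*cy+c[1]/1000*t+np.median(q@n)*n; print(" face",face,"R",R,"head",face-.013*n)
    A=np.c_[q[:,:2],np.ones(len(q))]; s=np.linalg.lstsq(A,q[:,2],rcond=None)[0]; print(" tilt",np.rad2deg(np.arctan(np.hypot(*s[:2]))),"lean dir",np.rad2deg(np.arctan2(-s[1],-s[0])))
    pan=P[sub(.47,.6,.2,.36,.06,.14,(V>120))]; d2=pan@n; hh,e=np.histogram(d2,60); m=e[hh.argmax()]; print(" panel d",m,"face-panel mm",(np.median(q@n)-m)*1000)
    w=P[sub(.4,.6,-.1,.1,.14,.25,(S<60)&(V>150))]; d=w@a; q=w[abs(d-np.percentile(d,70))<.002]; (c,R)=cv2.minEnclosingCircle((q@np.c_[fy,ta]*1000).astype(np.float32))
    top=c[0]/1000*fy+c[1]/1000*ta+np.percentile(d,70)*a; print(" captop",top,"R",R)
    s=np.linalg.lstsq(np.c_[q[:,:2],np.ones(len(q))],q[:,2],rcond=None)[0]; print(" cap tilt",np.rad2deg(np.arctan(np.hypot(*s[:2]))),np.rad2deg(np.arctan2(-s[1],-s[0])))
    W=sub(.2,.47,-.45,-.15,.018,.032); n_,L,st,ce=cv2.connectedComponentsWithStats(cv2.dilate(W.astype(np.uint8),np.ones((3,3))))
    i=1+st[1:,4].argmax(); q=P[W&(L==i)]; print(" tray",rect(q))
    B=P[sub(.4,.75,-.45,-.15,.035,.06)]; print(" bowl",rect(B),B[:,2].max())
    pl=P[sub(.35,.8,-.2,.2,.03,.3)]; print(" feeder",rect(pl))
    o=P[sub(.6,1.1,.1,.6,.05,.5)]; print(" block",rect(o),o[:,2].max())
E
```

```text
top head face d spread [-169.88111166 -157.79442197 -156.30051674 -155.29002241 -154.20127064
 -153.28660002]
 face [0.53861858 0.28425361 0.13526163] R 21.202741622924805 head [0.54059199 0.29237349 0.12530305]
 tilt 39.453718632233794 lean dir -102.81222373419834
 panel d -0.20084050910030044 face-panel mm 45.14782834346265
 captop [ 0.55166158 -0.00944772  0.1608222 ] R 19.31197166442871
 cap tilt 15.06342105766763 172.05193419750537
 tray (array([ 410.2, -260.6]), array([123., 131.]), 2.41)
 bowl (array([ 609.3, -299.6]), array([98.5, 98.2]), 42.12) 0.050200589644239534
 feeder (array([602. , -27.5]), array([559.9, 245.4]), 27.59)
 block (array([744.7, 246.5]), array([221.5, 308.2]), 84.05) 0.13550393182441062
scene head face d spread [-169.52053982 -155.98038427 -153.80646833 -152.49275743 -151.5357696
 -150.68394933]
 face [0.53983935 0.2794176  0.13537681] R 19.962345123291016 head [0.54181276 0.28753747 0.12541823]
 tilt 40.104413139269106 lean dir -102.73358859727247
 panel d -0.19842690936215507 face-panel mm 45.65774797443081
 captop [ 0.54957202 -0.0114919   0.16172409] R 19.319454193115234
 cap tilt 14.639944488802026 171.67918689678203
 tray (array([ 408.9, -263.5]), array([125. , 130.3]), 2.04)
 bowl (array([ 607.6, -303.3]), array([98.9, 97.9]), 63.49) 0.049627643889719825
 feeder (array([632.5,  46.3]), array([307.3, 334.9]), 90.0)
 block (array([741.4, 244. ]), array([223.6, 308.6]), 83.47) 0.13651955724104825
```

```bash
cat >> h.py <<'E'
from scipy.spatial.transform import Rotation as Ro
r=np.deg2rad
yc=r(76.34); cx=np.array([np.cos(yc),np.sin(yc),0]); n=-np.sin(r(40))*cx+np.array([0,0,np.cos(r(40))]); cy=np.cross([0,0,1],cx)
yf=r(-8.2); fx=np.array([np.cos(yf),np.sin(yf),0]); a=-np.sin(r(15))*fx+np.array([0,0,np.cos(r(15))]); fy=np.cross([0,0,1],fx)
head=np.array([.540,.2885,.1245]); cap=np.array([.5506,-.0105,.1612]); tray=np.array([.4095,-.262,0])
def rpy(z,x): return Ro.from_matrix(np.c_[x,np.cross(z,x),z]).as_euler("xyz")
KN=[rpy(-n,s*cy) for s in (1,-1)]
JR=[rpy(-a,s*fy) for s in (1,-1)]
UP=[rpy(np.array([0,0,-1.]),s*fy) for s in (1,-1)]
E
python3 - <<'E'
from plant import robot
from h import *
for i in (0,1):
  for nm,p,o in (("pre",head+.12*n,KN[i]),("knob",head-.008*n,KN[i]),("jarpre",cap+.08*a,JR[i]),("jar",cap-.025*a,JR[i]),("jarup",cap+.1*a,JR[i]),("tray",tray+[0,0,.075],UP[i]),("trayup",tray+[0,0,.2],UP[i]),("via",np.array([.42,.22,.45]),UP[i])):
    q=robot.inverse_kinematics(p,o); print(i,nm,None if q is None else np.round(q,2))
E
```

```text
0 pre [ 0.83  0.62 -1.3   2.04  0.02  0.51  2.59]
0 knob [ 0.57  0.86 -1.23  2.04  0.7   0.34  1.96]
0 jarpre [-0.48  0.12  0.41  2.07  0.01  0.71  1.35]
0 jar [-0.3   0.31  0.26  2.11 -0.05  0.48  1.41]
0 jarup [-0.5   0.08  0.43  2.05  0.03  0.76  1.33]
0 tray [-0.08  0.48  0.72  2.16 -0.51  0.68  2.42]
0 trayup [-0.34  0.31  1.01  2.06 -0.32  0.94  2.27]
0 via [-0.65  0.01  0.08  1.66 -0.    1.47  0.86]
1 pre [-0.23  0.27  0.1   2.09 -1.04  0.8   0.38]
1 knob [ 0.17  0.54 -0.6   2.06 -0.91  0.37  0.28]
1 jarpre [-0.72  0.13  0.68  2.08 -0.05  0.71 -1.73]
1 jar [-0.74  0.39  0.81  2.13 -0.5   0.52 -1.3 ]
1 jarup [-0.71  0.09  0.65  2.06  0.    0.75 -1.78]
1 tray [-0.05  0.47  0.67  2.16 -0.47  0.67 -0.77]
1 trayup [-0.27  0.28  0.91  2.06 -0.28  0.93 -0.93]
1 via [-1.07 -0.01  0.5   1.68  0.    1.47 -2.28]
```

```bash
python3 - <<'E'
from plant import robot
from h import *
s=robot.sense(); o=s["tcp_rot"]
robot.move_straight([.30,.55,.42],vel=.25)
robot.goto([.42,.15,.42],o)
robot.goto(head+.12*n,KN[1])
s=robot.sense(); print(s["t"],s["joint_pos"].round(2),s["tcp_pos"]-head-.12*n,s["opening"])
f=robot.grab_frame("scene"); cv2.imwrite("pics/s1.png",f["image"][60:300,260:580,::-1].repeat(2,0).repeat(2,1))
E
```

```text
3.5167 [-0.23  0.27  0.09  2.09 -1.04  0.8   0.38] [0.00023687 0.00130074 0.00077026] 0.9997480700601089
```

View pics/s1.png

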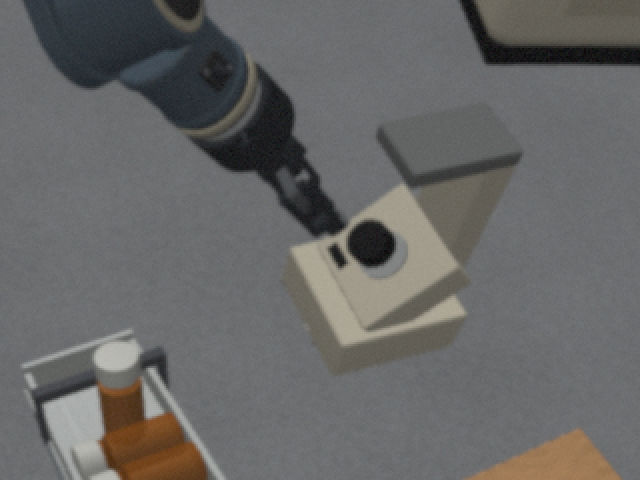

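The picture shows the open gripper lined up on the knob axis, edge-on at (320,215), with the knob at (372,243) in the crop and clear of the hood. Next: approach, grip and pull.

```bash
python3 - <<'E'
from plant import robot
from h import *
def P(m):
    s=robot.sense(); print(m,round(s["t"],2),"rel",((s["tcp_pos"]-head)@np.c_[n,cy,np.cross(n,cy)]*1000).round(1),"F",s["wrist_force"].round(1),"op",round(s["opening"],3),s["joint_pos"].round(2))
c=robot.move_straight(head-.006*n,vel=.1,contact_N=12); P(c)
if not c:
    robot.grip(0.0,strength=60); P("gripped")
    c=robot.move_straight(head+(.026)*n,vel=.05,contact_N=35); P(c)
    f=robot.grab_frame("scene"); cv2.imwrite("pics/s2.png",f["image"][60:300,260:580,::-1].repeat(2,0).repeat(2,1))
E
```

```text
False 4.97 rel [-5.6 -0.3 -0.1] F [ 0.   0.5 -0.7] op 1.0 [ 0.08  0.51 -0.48  2.07 -1.03  0.42  0.38]
gripped 5.45 rel [-5.5  0.1 -0. ] F [-2.5 -3.8  4.5] op 0.498 [ 0.08  0.51 -0.48  2.07 -1.03  0.42  0.38]
True 6.08 rel [24.7  0.  -0.1] F [ 1.6  3.2 -1.6] op 0.492 [ 0.1   0.45 -0.45  2.08 -1.    0.49  0.35]
```

View pics/s2.png

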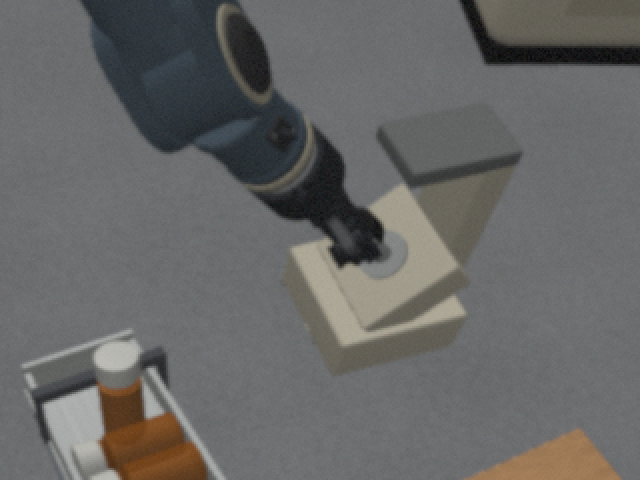

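The gripper holds the knob, and the stem is visible at (383,252), so it has come out (30 mm travelled, then a stop force). I'll release, retreat and check the knob.

```bash
cat >> h.py <<'E'
def knobface(F):
    P=cloud(F); V=F["image"].max(2); e=(P-head)@np.c_[cy,np.cross(n,cy),n]
    q=e[(abs(e[...,0])<.03)&(abs(e[...,1])<.03)&(e[...,2]>0)&(e[...,2]<.07)&(V<60)]
    return len(q),np.median(q[:,2])*1000  # home: 13, out: 43
E
python3 - <<'E'
from plant import robot
from h import *
robot.grip(1.0); 
robot.move_straight(head+.16*n,vel=.2)
s=robot.sense(); print(s["t"],s["wrist_force"].round(1))
robot.goto(cap+.17*a,JR[1])
s=robot.sense(); print(s["t"],s["joint_pos"].round(2))
for c in("top","scene"): print(c,knobface(robot.grab_frame(c)))
for o in JR:
    for p in (cap+.08*a,cap-.025*a,cap+.12*a):
        q=robot.inverse_kinematics(p,o); print(None if q is None else q.round(2))
E
```

```text
7.45 [-0.5  0.6  0.3]
9.275 [ 0.27  0.02 -0.38  1.95  0.09  0.92 -1.87]
top (676, np.float64(40.38114591764588))
scene (417, np.float64(43.40198964186604))
[ 0.61  0.2  -0.79  2.02  0.32  0.76  1.06]
[ 0.73  0.51 -1.04  2.06  0.85  0.72  0.61]
[ 0.48  0.11 -0.62  1.99  0.18  0.82  1.19]
[ 0.25  0.15 -0.38  2.03  0.18  0.73 -1.96]
[ 0.19  0.32 -0.33  2.08  0.34  0.52 -2.1 ]
[ 0.26  0.09 -0.38  2.    0.14  0.81 -1.92]
```

The knob is out by about 29 mm (mean of both views) and holds. Now the jar.

```bash
python3 - <<'E'
from plant import robot
from h import *
def P(m):
    s=robot.sense(); print(m,round(s["t"],2),"rel",((s["tcp_pos"]-cap)@np.c_[fx,fy,a]*1000).round(1),"F",s["wrist_force"].round(1),"op",round(s["opening"],3),s["joint_pos"].round(2))
robot.move_straight(cap+.05*a,vel=.2)
c=robot.move_straight(cap-.025*a,vel=.08,contact_N=8); P(c)
if not c:
    robot.grip(0.0,strength=40); P("gripped")
    c=robot.move_straight(cap+.005*a,vel=.04,contact_N=25); P(c)
    if not c: robot.move_straight(cap+.13*a,vel=.12); P("lifted")
for o in UP:
    for z in (.2,.09):
        q=robot.inverse_kinematics(tray+[0,0,z],o); print(None if q is None else q.round(2))
f=robot.grab_frame("scene"); cv2.imwrite("pics/s3.png",f["image"][150:400,100:420,::-1].repeat(2,0).repeat(2,1))
E
```

```text
False 11.21 rel [  6.8   0.2 -24.6] F [ 0.4  0.3 -0.1] op 0.998 [ 0.18  0.32 -0.32  2.08  0.34  0.52 -2.1 ]
gripped 11.7 rel [  6.6  -0.1 -24.6] F [-2.3 -0.7  4.7] op 0.461 [ 0.18  0.32 -0.32  2.08  0.34  0.52 -2.1 ]
False 12.6 rel [-1.2  0.1  5.3] F [-0.7  0.2  3.1] op 0.461 [ 0.21  0.27 -0.35  2.07  0.29  0.58 -2.06]
lifted 13.79 rel [-34.2  -0.2 129.2] F [-0.6 -0.  -1.3] op 0.455 [ 0.27  0.07 -0.39  1.99  0.13  0.83 -1.91]
[ 1.41  0.44 -1.17  1.97  0.47  1.04  1.45]
[ 1.36  0.69 -1.18  2.07  0.8   0.95  1.16]
[ 0.62  0.22 -0.16  2.01  0.04  0.92 -1.27]
[ 0.59  0.37 -0.13  2.11  0.07  0.66 -1.3 ]
```

View pics/s3.png

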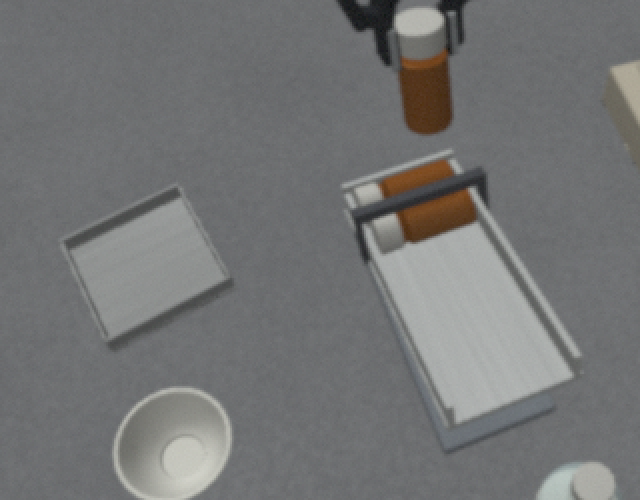

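The jar is lifted (cap at (420,25) in the crop) and both lying jars have rolled down to the end stop, under the bar (~(425,200)). Next: carry it to the tray and hover.

```bash
python3 - <<'E'
from plant import robot
from h import *
robot.goto(tray+[0,0,.2],UP[1])
robot.move_straight(tray+[0,0,.10],vel=.12)
robot.sleep(.3)
s=robot.sense(); print(s["t"],s["tcp_pos"],s["tcp_rot"],s["wrist_force"].round(1),s["opening"])
for c in("top","scene"):
    F=robot.grab_frame(c); P=cloud(F); hsv=cv2.cvtColor(F["image"],cv2.COLOR_RGB2HSV)
    if c=="scene": cv2.imwrite("pics/s4.png",F["image"][180:420,60:380,::-1].repeat(2,0).repeat(2,1)); print(knobface(F))
    m=(hsv[...,1]>150)&(P[...,0]<.5)&(P[...,0]>.3)&(P[...,1]<-.15)&(P[...,2]>.01); q=P[m]
    print(c,len(q),q.min(0) if len(q) else "",q.max(0) if len(q) else "")
    if len(q)>100: # side line: mean x,y by height
        for z in np.arange(.035,.1,.01):
            w=q[abs(q[:,2]-z)<.005]; print(round(z,3),len(w),w.mean(0)[:2].round(4) if len(w) else "")
E
```

```text
16.2417 [ 0.40972196 -0.26216626  0.10046216] [-3.14066669e+00 -3.88524335e-04 -1.71403329e+00] [-0.6 -0.9 -1.3] 0.45913743492443976
top 43 [ 0.39278303 -0.25479859  0.03594645] [ 0.42917525 -0.22943741  0.1584692 ]
(422, np.float64(43.32455139055798))
scene 270 [ 0.41656568 -0.27834607  0.03922852] [ 0.42968325 -0.2462532   0.09842507]
0.035 1 [ 0.4254 -0.2646]
0.045 38 [ 0.4255 -0.2622]
0.055 45 [ 0.4252 -0.2633]
0.065 36 [ 0.425  -0.2635]
0.075 48 [ 0.4251 -0.2639]
0.085 43 [ 0.4253 -0.2637]
0.095 59 [ 0.4242 -0.2626]
```

View pics/s4.png

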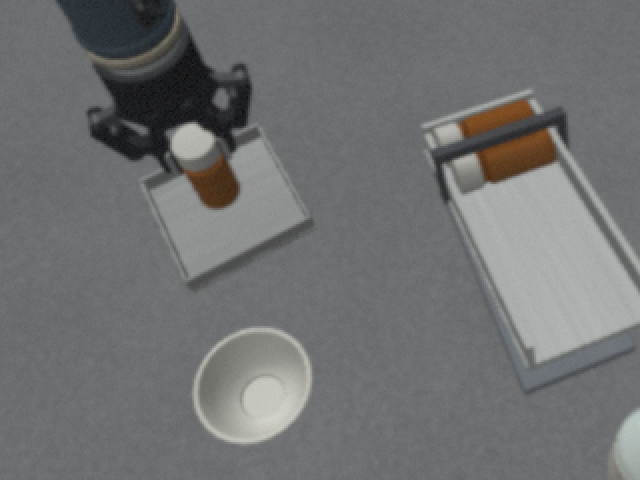

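The jar hangs upright over the tray (bottom at (222,195) in the crop; its axis shifts under 1 mm over 50 mm of height). I'll lower it until it touches, then release.

```bash
python3 - <<'E'
from plant import robot
from h import *
robot.move_straight(tray+[0,0,.083],vel=.05)
robot.sleep(.2)
c=robot.move_straight(tray+[0,0,.060],vel=.012,contact_N=4)
s=robot.sense(); print(c,s["t"],s["tcp_pos"],s["wrist_force"].round(1))
if c:
    robot.grip(0.75); robot.grip(1.0); s=robot.sense(); print(s["t"],s["tcp_pos"],s["wrist_force"].round(1),s["opening"])
    robot.move_straight(tray+[0,0,.22],vel=.12)
    robot.goto(tray+[.05,.12,.35],UP[1])
    F=robot.grab_frame("scene"); cv2.imwrite("pics/s5.png",F["image"][180:420,60:380,::-1].repeat(2,0).repeat(2,1))
    for o in KN: 
        q=robot.inverse_kinematics(head+.12*n,o); print(None if q is None else q.round(2))
    for F in (F,robot.grab_frame("top")):
        P=cloud(F); q=P[(P[...,0]<.48)&(P[...,0]>.34)&(P[...,1]<-.2)&(P[...,1]>-.33)&(P[...,2]>.09)&(P[...,2]<.12)]; print("jar top",len(q),rect(q),np.median(q[:,2])); print(knobface(F))
E
```

```text
True 17.9083 [ 0.40953936 -0.26207436  0.07554719] [-0.7  0.4  4. ]
18.625 [ 0.40874924 -0.26167802  0.0748323 ] [0.7 0.5 0.3] 0.999400441219644
[ 0.83  0.62 -1.3   2.04  0.02  0.51  2.59]
[ 0.23  0.3  -0.45  2.07 -0.86  0.68  0.24]
jar top 364 (array([ 409.2, -262.6]), array([36.1, 39.5]), 73.33) 0.09996826844205838
(422, np.float64(43.265672300213524))
jar top 0 (array([0., 0.]), array([0., 0.]), 0.0) nan
(677, np.float64(40.352685756403524))
  return _methods._mean(a, axis=axis, dtype=dtype,
  ret = ret.dtype.type(ret / rcount)
```

View pics/s5.png

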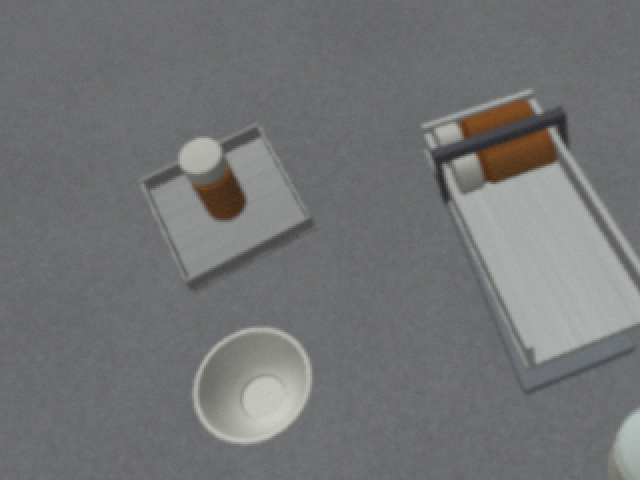

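The jar stands released in the tray (top at (203,158) in the crop, height 100 mm against 99 expected), and the bowl is untouched. Now push the knob home with shut fingers.

```bash
python3 - <<'E'
from plant import robot
from h import *
def P(m):
    s=robot.sense(); print(m,round(s["t"],2),"rel",((s["tcp_pos"]-head)@np.c_[n,cy,np.cross(n,cy)]*1000).round(1),"F",s["wrist_force"].round(1),s["joint_pos"].round(2))
robot.grip(0.0,strength=40)
robot.goto(head+.16*n,KN[1]); P("pre")
robot.move_straight(head+.075*n,vel=.15); P("near")
c=robot.move_straight(head+.016*n,vel=.04,contact_N=25); P(c)
robot.sleep(.2)
robot.move_straight(head+.16*n,vel=.15); P("back")
robot.goto([.40,.08,.42],UP[1]); P("clear")
for c in("top","scene"):
    F=robot.grab_frame(c); print(knobface(F)); cv2.imwrite(f"pics/end_{c}.png",F["image"][:,:,::-1])
E
```

```text
pre 23.16 rel [ 1.604e+02 -5.000e-01  1.000e-01] F [-0.7  0.1  0.5] [ 0.26  0.24 -0.41  2.05 -0.84  0.78  0.22]
near 23.88 rel [75.5 -0.6  0. ] F [-0.1  0.1 -0. ] [ 0.18  0.37 -0.46  2.08 -0.91  0.58  0.27]
True 25.06 rel [23.1  0.2  0.1] F [-3.6 -3.7  8. ] [ 0.14  0.47 -0.51  2.07 -0.95  0.47  0.31]
back 26.32 rel [1.592e+02 6.000e-01 1.000e-01] F [-0.   1.1 -0.4] [ 0.26  0.24 -0.42  2.05 -0.83  0.78  0.22]
clear 28.2 rel [377.4  86.9  -9.1] F [ 0.9 -1.1  1.1] [ 0.24 -0.08 -0.49  1.81 -0.04  1.41 -1.95]
(583, np.float64(10.625019041549148))
(350, np.float64(13.701043587591542))
```

View pics/end_scene.png

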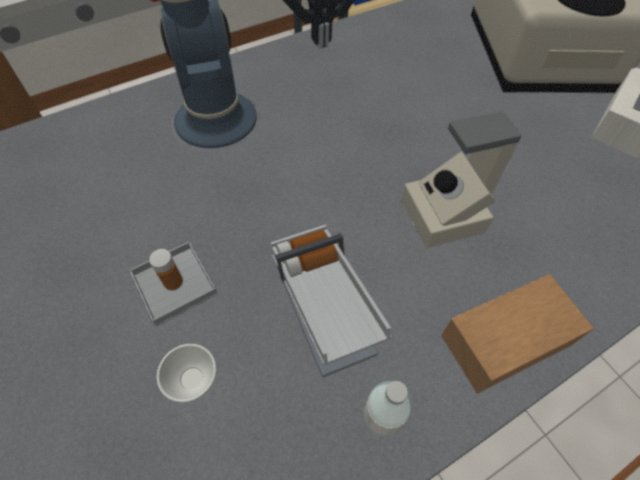

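The final picture shows the knob home at (446,182), the jar upright in the tray at (165,270), both lying jars at the end stop (~(308,250)), the bowl in place and the arm clear. I'll compare the knob with its starting frames, then hand in.

```bash
python3 - <<'E'
from plant import robot
from h import *
ok=True
for c in("top","scene"):
    a0=knobface(pickle.load(open(f"{c}0.pkl","rb")))[1]; a1=knobface(robot.grab_frame(c))[1]; print(c,a0,a1); ok&=abs(a1-a0)<1.5
if ok: robot.close_job(); print("handed in",robot.sense()["t"])
E
```

```text
top 10.68409154248014 10.69673061254666
scene 13.243797594978082 13.582946871835846
the job is handed in; nothing more can be done
the job is handed in; nothing more can be done
```

The job is done and handed in at about 28 s of the 67 s allowed; the system reports no verdict.

**What I did:** I gripped the knob along its axis and pulled it 30 mm to the detent. Then I lifted the jammed jar square to the chute and lowered it upright into the tray until a 4 N touch, and let go. Finally I pushed the knob home with the fingers shut, and moved the arm clear.

**Last checks:**
- **Knob:** the head's front face is within 0.4 mm of its starting home position in both cameras. While it was out, they measured about 30 mm of travel.
- **Jar in tray:** its top is 100 mm up, against 99 mm expected. It stands within about 1 mm of the tray centre I had measured. The top camera gave no reading for this because the arm was probably in its way, so it rests on the scene camera and the final picture.
- **Lying jars:** in the pictures, the first lies against the end stop and the second behind it under the bar. I judged this by eye, not by measuring.
- **Bowl:** it looks unmoved in the final picture.

The two cameras disagreed by 2–5 mm on absolute positions, so I used values between the two. None of the final checks failed.

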